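# Draw the truck axle from the spring vice and hold it level over the nut dish

## Robot

A 6-joint arm with a two-finger parallel gripper is mounted at the origin on the work surface. World frame = base frame: x ahead of the robot, y to its left, z up, the work surface at z = 0. Lengths are in m, angles in rad, forces in N, time in s.
With the tool pointing down it reaches from about 0.425 to 0.95 m from the base axis. Payload 3.5 kg.
Tool frame: the origin (TCP) lies at the very end of the fingers, on their centre line; the grasp point (between the pads) lies 19 mm behind it (env.grip_depth is the distance from the TCP to the grasp point, in m); z points along the fingers, y is the line along which they close (so a half turn about z gives the same grasp; the last joint's range is limited). The gripper opens to 85 mm and grips with 20 to 120 N. Pads are 22 mm wide; open, the fingers measure 114 mm over their backs; the gripper's body (76 mm by 85 mm) begins 54 mm behind the grasp point. The pads swing forward as they close: fully open they stand 13 mm farther back than shut.
Start: joints at [-1.395, 0.286, 1.577, -0, 1.279, -0.15], TCP at [0.216, -0.639, 0.231] pointing down, gripper open.
Joint ranges: [-2.77, 2.77], [-0.9, 2.22], [0.21, 2.48], [-1.53, 4.67], [0.24, 2.81], [-2.84, 2.84]. Speed limits (rad/s): [2.79, 2.79, 3.14, 3.14, 3.14, 3.14].

## Interface

Orientations are given as a 3x3 rotation matrix whose columns are the frame's x, y, z axes.
In Python, from bench import env, let_go, close, imaging gives the robot as it stands. Calls block until the motion is done:
- env.reach(position, orientation): joint-space move of the TCP to a pose.
- env.move_linear(position, attitude=None, v=0.15): straight line of the TCP; attitude=None keeps the orientation; v is the mean speed in m/s.
- env.move_joints(angles): joint-space move.
- let_go() and close(squeeze=None): open the fingers fully, or close them until they stop; squeeze is the grip in N (None keeps the last).
- env.pause(seconds).
- env.inverse_kinematics(position, orientation): joint angles nearest the present ones, or None.
- env.get_obs(): the state.
- imaging.grab_frame(name): name is "scene" or "top" or "wrist"; returns the picture (384x512x3 uint8, red, green, blue); there is no depth.
- imaging.get_calibration(name): a dict with "fx", "fy", "cx", "cy" (pixels), "dist" ([k1, k2, p1, p2, k3] as OpenCV has them; the pictures are not rectified), "camera_from_world" (4x4, takes a point from world to camera coordinates). Camera axes: x right, y down, z forward; pixel columns grow to the right and rows downward; lengths in m; the calibration is good to about 2 mm. A picture is of the moment at which its call begins: read the wrist's pose just before it. get_calibration takes no time and is no camera call; for the wrist camera it gives the pose at the moment of the call.
A pose or a line that the arm cannot do raises env.IKError and nothing moves.
- env.hand_in(): hands the job in; it is judged then, once.
The state is a dict: "t": time; "qpos": joint angles; "qd": joint speeds; "tau": joint torques, N m; "tool_pos": TCP position; "orientation": TCP orientation; "wrist_force": force on the tool from outside, world axes, zero at the start; "torque": the same for the moment, N m; "finger_gap": finger opening in m; "grip_force": force on a finger pad.
Only numpy, scipy, OpenCV 4.12 (cv2) and the standard library are available. Lean on these libraries where they do the work, as an engineer would, in place of code of your own. Each camera call takes 0.05 s, during which the arm holds its last target. There are 200 camera calls.

## Task

Take the truck axle lightly by its soft orange sleeve (squeeze it with no more than about 50 newtons), draw it out of the slanted spring vice, and finish still holding it in the gripper: level, still, well raised, at least 15 cm above the plank, with its bare end over the white dish of nuts, so that a mate can fit a wheel and any dropped nut lands in the dish. Do not let the axle drop on or touch the plank, and leave the dish, the two loose pink wheels and the caliper where they are.

Things in the scene. Friction and masses are not known exactly. Their poses are not given: they have to be found in the camera images.
- axle: Loose steel rod, 8 mm in diameter, 165 mm long, 90 g. Origin: centre of its bare end, which starts at the bottom of the vice's channel; its z axis runs along the rod to the sleeved end and starts 40 deg from vertical, leaning to the vice's -x side. A soft orange sleeve 18 mm in diameter covers z = 90 to 150 mm; above it a nut 14 mm in diameter.
- axle_sleeve (a point): Point on the axle's centre line in the middle of the orange sleeve (z = 120 mm on the axle).
- axle_top (a point): Centre of the axle's sleeved (upper) end face, z = 165 mm on the axle.
- vice: Fixed blue and steel spring vice. Origin: underside centre of its base (140 x 110 mm), z up. Head 115 mm high, tilted 40 deg to its -x side. The axle stands in a channel 50 mm deep along (-0.643, 0, 0.766) in the vice frame, closed all round: pull it out along its length. A spring jaw on the +y side presses it sideways with about 6 N; pulling takes 5 to 20 N.
- vice_bottom (a point): Bottom of the vice's channel, on its axis, where the axle's bare end stands at the start.
- vice_mouth (a point): Mouth of the vice's channel, on its axis, 50 mm from the bottom.
- dish: White ceramic dish holding steel axle nuts, 120 mm across the rim, 30 mm high, loose. Origin: centre of its underside; z up.
- wheel_a: Pink skateboard wheel lying flat on the plank, 52 mm in diameter, 32 mm high, loose. Origin: centre of its underside.
- wheel_b: A second such pink wheel lying flat, 52 mm in diameter, 32 mm high, loose. Origin: centre of its underside.
- caliper: Blue and yellow plastic caliper lying flat, 170 mm long along its y axis, up to 9 mm high, with jaws reaching 45 mm to +x, loose. Origin: centre of the beam's underside.

How it is judged:
By the outcome, as a careful person would: the job done as asked, in the order asked, and still so for the second after the job is handed in, while the arm keeps its last pose, push and grip.
It also fails if it takes over 35 s, if anything falls off the work surface, if the arm or the gripper's body presses on something with over 40 N, if the wrist force passes 120 N, or if a joint passes its speed limit or range.

## Working session

There is one attempt and no reset: what is moved stays moved. The work goes in short steps, each a Python script; the robot and the scene stay as the last script left them, time stands still between calls to the robot, and variables do not carry over. Pictures are saved under pics/ and viewed, at most 10 in all, crops included, and the job is handed in when it is done.

```bash
mkdir -p pics; ls; python3 - <<'E'
from bench import env, imaging
import cv2,numpy as np
for n in("scene","top"):
    im=imaging.grab_frame(n); cv2.imwrite(f"pics/{n}0.png",im[:,:,::-1])
    c=imaging.get_calibration(n); T=np.array(c["camera_from_world"]); print(n,c["fx"],c["dist"],-T[:3,:3].T@T[:3,3])
o=env.get_obs(); print(o["t"],o["wrist_force"],env.grip_depth)
E
```

```text
pics
scene 391.86578786868415 [-0.13479795  0.          0.          0.          0.        ] [1.0987003  0.16532266 0.73335101]
top 412.6737286099461 [0.00377623 0.         0.         0.         0.        ] [0.4517381  0.00279105 0.81580645]
0.1 [-0.32108972  0.3401535   0.41722759] 0.0187
```

View pics/scene0.png

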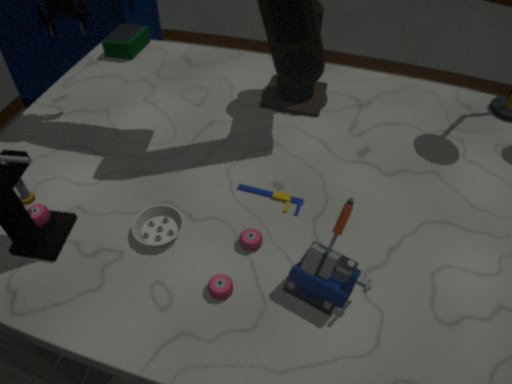

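View pics/top0.png

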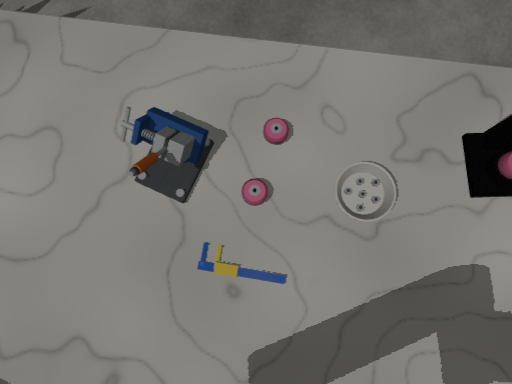

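The scene view shows the orange sleeve around (342,218), the dish at (157,228) and the vice at (325,275). The top view shows the sleeve from (132,172) to (158,155), the dish at (366,191), the wheels at (276,131) and (254,192), and the caliper at (240,270). A dark stand sits beyond the dish, at (495,165).

```bash
cat > h.py <<'E'
import cv2,numpy as np
from bench import env,imaging,let_go,close
def rays(c,px):
    K=np.array([[c["fx"],0,c["cx"]],[0,c["fy"],c["cy"]],[0,0,1.]]); T=np.array(c["camera_from_world"])
    u=cv2.undistortPoints(np.array(px,float).reshape(-1,1,2),K,np.array(c["dist"],float)).reshape(-1,2)
    d=np.c_[u,np.ones(len(u))]@T[:3,:3]
    return -T[:3,:3].T@T[:3,3], d/np.linalg.norm(d,axis=1)[:,None]
def plane(c,px,z):
    o,d=rays(c,px); return o+d*((z-o[2])/d[:,2])[:,None]
def meet(c1,p1,c2,p2):
    o1,d1=rays(c1,[p1]);o2,d2=rays(c2,[p2]);d1=d1[0];d2=d2[0]
    s=np.linalg.lstsq(np.c_[d1,-d2],o2-o1,rcond=None)[0]
    a=o1+s[0]*d1;b=o2+s[1]*d2; return (a+b)/2,np.linalg.norm(a-b)
def blob(im,lo,hi,n=1):
    m=cv2.inRange(cv2.cvtColor(im,cv2.COLOR_RGB2HSV),lo,hi)
    c=sorted(cv2.findContours(m,cv2.RETR_EXTERNAL,cv2.CHAIN_APPROX_NONE)[0],key=cv2.contourArea)[::-1]
    return c[:n]
def ends(c):
    (x,y),(w,h),a=cv2.minAreaRect(c); a=np.radians(a)
    if w<h: a+=np.pi/2; w,h=h,w
    v=np.array([np.cos(a),np.sin(a)])*w/2; p=np.array([x,y]); return p-v,p,p+v,h
OR=((3,130,60),(17,255,255))
E
python3 - <<'E'
from h import *
np.set_printoptions(precision=4,suppress=True)
E={};C={}
for n in("scene","top"):
    im=imaging.grab_frame(n);C[n]=imaging.get_calibration(n)
    cs=blob(im,*OR,3);print(n,[(cv2.contourArea(c),cv2.boundingRect(c)) for c in cs]); 
    E[n]=ends(cs[0]);print(E[n])
    for c in blob(im,(160,90,80),(179,255,255),4):
        (u,v),r=cv2.minEnclosingCircle(c);print(" pink",u,v,r,plane(C[n],[(u,v)],0.025))
for i in(0,1,2):
  for j in(0,1,2): 
    if (i==1)==(j==1): print(i,j,meet(C["scene"],E["scene"][i],C["top"],E["top"][j]))
# sleeve axis: intersection of two planes
def pl(n):
    o,d=rays(C[n],[E[n][0],E[n][2]]);k=np.cross(*d);k/=np.linalg.norm(k);return k,k@o
n1,a1=pl("scene");n2,a2=pl("top");d=np.cross(n1,n2);d/=np.linalg.norm(d);d*=np.sign(d[2]);print("axis",d,np.degrees(np.arccos(d[2])),"plane angle",np.degrees(np.arccos(n1@n2)))
print("dish",plane(C["top"],[(366,191)],.03),plane(C["scene"],[(158,222)],.03))
print("stand",plane(C["top"],[(463,133),(470,196)],.0),"vice",plane(C["top"],[(212,150),(183,201),(138,180)],.0))
im=imaging.grab_frame("top");cv2.imwrite("pics/topcrop.png",cv2.resize(im[90:220,100:230,::-1],None,fx=4,fy=4,interpolation=cv2.INTER_CUBIC))
E
```

```text
scene [(193.5, (334, 204, 18, 30)), (0.0, (23, 199, 1, 1)), (0.0, (29, 200, 1, 1))]
(array([348.8557, 204.8247]), array([342.567 , 218.9742]), array([336.2784, 233.1237]), 7.513561248779297)
 pink 220.5 284.5 11.768702507019043 [[ 0.738 -0.001  0.025]]
 pink 251.0 237.5 10.594910621643066 [[0.608  0.0263 0.025 ]]
 pink 37.5 211.0 9.013978004455566 [[ 0.6802 -0.4948  0.025 ]]
top [(221.0, (132, 153, 26, 21))]
(array([156.7181, 154.5973]), array([145.5101, 162.443 ]), array([134.302 , 170.2886]), 10.650015830993652)
 pink 254.2281494140625 191.6941680908203 12.907920837402344 [[0.6042 0.0243 0.025 ]]
 pink 275.53704833984375 130.38888549804688 12.86386775970459 [[ 0.7343 -0.0025  0.025 ]]
 pink 509.5 164.5 12.589778900146484 [[ 0.7215 -0.4689  0.025 ]]
0 0 (array([0.6101, 0.1958, 0.1917]), np.float64(0.032657073599100285))
0 2 (array([0.5865, 0.2144, 0.1729]), np.float64(0.002125575717358893))
1 1 (array([0.6064, 0.2071, 0.1511]), np.float64(0.0008826477892799787))
2 0 (array([0.6273, 0.1992, 0.1298]), np.float64(0.005191418475380644))
2 2 (array([0.603 , 0.219 , 0.1099]), np.float64(0.0340893197012203))
axis [-0.5972  0.1893  0.7794] 38.79377874773434 plane angle 137.06422055313578
dish [[ 0.6317 -0.1907  0.03  ]] [[ 0.6289 -0.1889  0.03  ]]
stand [[ 0.7859 -0.3883  0.    ]
 [ 0.6545 -0.4057  0.    ]] vice [[0.6848 0.1221 0.    ]
 [0.5723 0.1643 0.    ]
 [0.6035 0.2616 0.    ]]
```

View pics/topcrop.png

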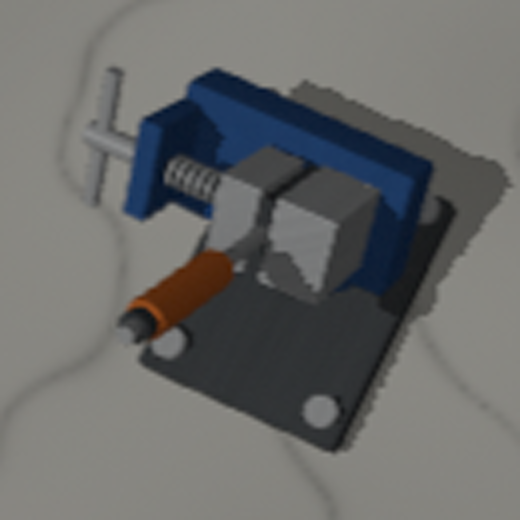

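The sleeve centre is at (0.606, 0.207, 0.151). Its two ends triangulate 61 mm apart and the axis is 39° from vertical, which both match the text. The crop shows the base edges running at about 18–20° yaw, which agrees with the axis azimuth. Next I check which grasp tilts are reachable at both the start and the end.

```bash
cat >> h.py <<'E'
az=np.radians(180-18); u0=np.array([.643*np.cos(az),.643*np.sin(az),.766]); u0/=np.linalg.norm(u0)
S0=np.array([.6064,.2071,.1511]); DISH=np.array([.630,-.190,0])
def frame(z,y): 
    x=np.cross(y,z); return np.c_[x,y,z]
def tool(u,phi,side=0,flip=1):
    """tool frame for axle direction u: z at angle phi from -u in the vertical plane through u (phi<0: from below);
    side: rotation about u."""
    from scipy.spatial.transform import Rotation as R
    h=np.cross([0,0,1],u);h/=np.linalg.norm(h)
    z=R.from_rotvec(h*phi).apply(-u); z=R.from_rotvec(u*side).apply(z)
    y=np.cross(u,z);y/=np.linalg.norm(y); return frame(z,y*flip)
E
python3 - <<'E'
from h import *
gd=env.grip_depth
def ik(g,R): return env.inverse_kinematics(g+R[:,2]*gd,R)
r=np.radians
for phi in(40,55,-40,90):
  for side in(0,-45,45,-70,70,90,-90):
    for flip in(1,-1):
      R=tool(u0,r(phi),r(side),flip)
      if R[2,2]>-.3: continue
      q=[ik(S0+u0*s,R) for s in(0,.1)]; 
      if any(a is None for a in q): continue
      fin=[]
      for a in range(-180,180,15):
        b=np.array([np.cos(r(a)),np.sin(r(a)),0]); G=DISH+[0,0,.26]-b*.115
        for s2 in(side,side-50,side+50,0):
          F=tool(-b,r(phi),r(s2),flip); qq=ik(G,F)
          if qq is not None and F[2,2]<-.3: fin.append((a,s2,round(float(np.abs(qq-q[1]).max()),1)))
      print(phi,side,flip,np.round(R[:,2],2),np.round(q[0],2),sorted(fin,key=lambda f:f[2])[:4])
E
```

```text
40 -70 1 [ 0.44 -0.78 -0.45] [ 0.49  0.47  1.79 -1.22  1.27  1.37] [(-45, -120, 1.2), (-75, -120, 1.3), (-60, -120, 1.3), (-105, -120, 1.4)]
40 -70 -1 [ 0.44 -0.78 -0.45] [ 0.49  0.47  1.79 -1.22  1.27 -1.77] [(-45, -120, 1.2), (-75, -120, 1.3), (-60, -120, 1.3), (-105, -120, 1.4)]
40 70 1 [ 0.82  0.37 -0.45] [0.05 0.1  2.28 2.3  0.46 1.45] [(-30, 120, 1.2), (-15, 120, 1.2), (0, 120, 1.3), (15, 120, 1.3)]
40 70 -1 [ 0.82  0.37 -0.45] [ 0.05  0.1   2.28  2.3   0.46 -1.7 ] [(-30, 120, 1.2), (-15, 120, 1.2), (0, 120, 1.3), (15, 120, 1.3)]
40 90 1 [ 0.67  0.46 -0.59] [0.   0.09 2.21 1.58 0.48 1.83] [(-30, 140, 1.5), (-15, 140, 1.7), (0, 140, 1.8), (15, 140, 2.0)]
40 90 -1 [ 0.67  0.46 -0.59] [ 0.    0.09  2.21  1.58  0.48 -1.31] [(-30, 140, 1.5), (-15, 140, 1.7), (0, 140, 1.8), (-150, 140, 2.2)]
40 -90 1 [ 0.27 -0.76 -0.59] [ 0.46  0.48  1.71 -0.98  1.31  1.49] [(-15, -140, 1.0), (-30, -140, 1.1), (-45, -140, 1.2), (-60, -140, 1.3)]
40 -90 -1 [ 0.27 -0.76 -0.59] [ 0.46  0.48  1.71 -0.98  1.31 -1.65] [(-15, -140, 1.0), (-30, -140, 1.1), (-45, -140, 1.2), (-60, -140, 1.3)]
55 90 1 [ 0.6   
[... 1650 characters left out ...]
(-30, 0, 1.1), (-45, 20, 1.2), (-45, 0, 1.2)]
-40 70 -1 [ 0.12 -0.67 -0.73] [ 0.41  0.46  1.66 -0.76  1.32 -1.52] [(-30, 20, 0.9), (-30, 0, 1.1), (-45, 20, 1.2), (-45, 0, 1.2)]
-40 90 1 [ 0.27 -0.76 -0.59] [ 0.46  0.48  1.71 -0.98  1.31  1.49] [(-15, 40, 1.0), (-30, 40, 1.1), (-30, 0, 1.1), (-45, 40, 1.2)]
-40 90 -1 [ 0.27 -0.76 -0.59] [ 0.46  0.48  1.71 -0.98  1.31 -1.65] [(-15, 40, 1.0), (-30, 40, 1.1), (-30, 0, 1.1), (-45, 40, 1.2)]
-40 -90 1 [ 0.67  0.46 -0.59] [0.   0.09 2.21 1.58 0.48 1.83] [(-30, -40, 1.5), (-15, 0, 1.5), (-30, 0, 1.6), (-15, -40, 1.7)]
-40 -90 -1 [ 0.67  0.46 -0.59] [ 0.    0.09  2.21  1.58  0.48 -1.31] [(-30, -40, 1.5), (-15, 0, 1.5), (-30, 0, 1.6), (-15, -40, 1.7)]
```

```bash
python3 - <<'E'
from h import *
np.set_printoptions(precision=4,suppress=True)
gd=env.grip_depth; r=np.radians
R=tool(u0,r(-50),0,-1); print(R)
P=S0+R[:,2]*gd
env.reach(P-R[:,2]*.13,R); o=env.get_obs(); print(o["t"],o["qpos"])
c1=imaging.get_calibration("wrist");im=imaging.grab_frame("wrist");cv2.imwrite("pics/w1.png",im[:,:,::-1])
e1=ends(blob(im,*OR)[0]);print(e1)
K=np.array([[c1["fx"],0,c1["cx"]],[0,c1["fy"],c1["cy"]],[0,0,1.]]);T=np.array(c1["camera_from_world"])
for s in(-.03,0,.03,-.07):
    print(s,cv2.projectPoints((S0+u0*s)[None],cv2.Rodrigues(T[:3,:3])[0],T[:3,3],K,np.array(c1["dist"]))[0].ravel())
env.move_linear(P-R[:,2]*.08+R[:,0]*.0,v=.1)
c2=imaging.get_calibration("wrist");im=imaging.grab_frame("wrist");cv2.imwrite("pics/w2.png",im[:,:,::-1])
e2=ends(blob(im,*OR)[0]);print(e2)
C={};E={}
for n in("scene","top"):
    C[n]=imaging.get_calibration(n);i2=imaging.grab_frame(n)
    b=blob(i2,*OR); print(n,cv2.contourArea(b[0]),ends(b[0])[1])
def pl(c,e):
    o,d=rays(c,[e[0],e[2]]);k=np.cross(*d);k/=np.linalg.norm(k);return k,k@o
for c,e in((c1,e1),(c2,e2)):
    k,a=pl(c,e);k,a=(k,a) if k@R[:,1]>0 else(-k,-a); print("normal",k,"offset of S0 from wrist plane",k@S0-a,"k.u0",k@u0)
E
```

```text
[[-0.9366  0.309  -0.165 ]
 [ 0.3043  0.9511  0.0536]
 [ 0.1735 -0.     -0.9848]]
3.5167 [ 0.1273  0.3059  1.5057  0.0745  1.488  -1.1402]
(array([261.5, 168. ]), array([261.5, 190. ]), array([261.5, 212. ]), 19.0)
-0.03 [262.1211 204.6842]
0 [262.1722 189.0482]
0.03 [262.2336 170.1193]
-0.07 [262.0651 221.7226]
(array([260.1247, 182.4938]), array([261.3878, 207.7556]), array([262.6509, 233.0175]), 25.168561935424805)
scene 196.0 [342.567  218.9742]
top 207.5 [145.3382 162.6737]
normal [0.3102 0.9507 0.0007] offset of S0 from wrist plane 0.0006503493309447106 k.u0 -0.0002675995454296483
normal [ 0.2618  0.9651 -0.0085] offset of S0 from wrist plane 8.036454115123437e-06 k.u0 0.025123203496037916
```

View pics/w2.png

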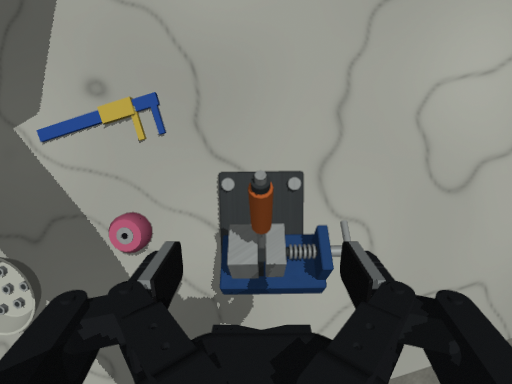

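The wrist view shows the sleeve centred at (261,207) and square to the vice. Its plane agrees with my estimate to under 1 mm. Next I grasp it and draw it out.

```bash
python3 - <<'E'
from h import *
np.set_printoptions(precision=4,suppress=True)
gd=env.grip_depth
R=tool(u0,np.radians(-50),0,-1); P=S0+R[:,2]*gd
def st(s): o=env.get_obs();print(s,o["t"],o["tool_pos"],o["wrist_force"],o["finger_gap"],o["grip_force"]);return o
env.move_linear(P,v=.1);st("down")
close(42);o=st("closed")
if .012<o["finger_gap"]<.022:
    for d in(.01,.03): env.move_linear(P+u0*d,v=.05);st(d)
    env.move_linear(P+u0*.11,v=.08);st("out")
    for n in("scene","top"): cv2.imwrite(f"pics/{n}1.png",imaging.grab_frame(n)[:,:,::-1])
    a=cv2.imread("pics/scene1.png")[130:330,230:430];b=cv2.imread("pics/top1.png")[60:260,70:270]
    cv2.imwrite("pics/out.png",cv2.resize(np.hstack([a,b]),None,fx=2,fy=2))
E
```

```text
down 5.3167 [0.604  0.2082 0.1336] [-0.5543 -0.6783 -0.7749] 0.085322924863542 0.0
closed 5.9417 [0.6033 0.2081 0.1329] [-0.3752 -0.774   1.1096] 0.01727628927742313 40.860555768013
0.01 6.2917 [0.5978 0.2097 0.1395] [ 3.9275 -0.2916 -5.6319] 0.016830278540639686 41.07465863227844
0.03 6.8417 [0.5851 0.2138 0.1553] [ 4.088  -1.1251 -4.6454] 0.016428729897870795 41.23197913169861
out 7.9917 [0.5359 0.2298 0.2163] [-0.4144 -0.6712 -0.7782] 0.01660881107666815 41.6543447971344
```

View pics/out.png

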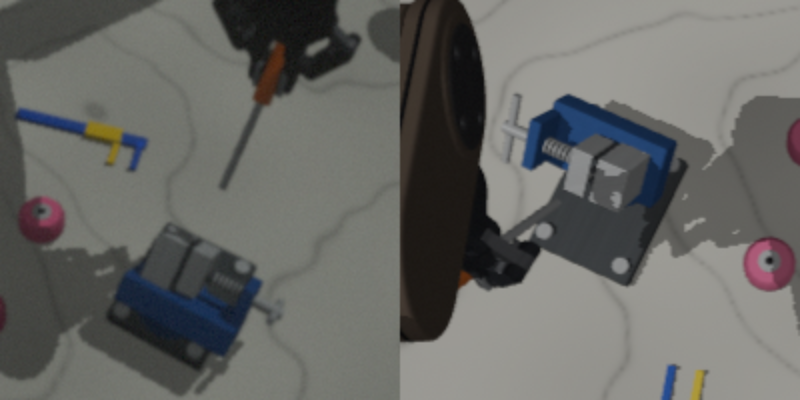

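The axle is clear of the vice and still in line with the gripper, with its bare tip at scene pixel (341,224). Next I raise it, carry it across and level it.

```bash
cat > fin.py <<'E'
from h import *
np.set_printoptions(precision=4,suppress=True)
gd=env.grip_depth; r=np.radians
def goal(a,dp=0.,Z=.28,L=.12):
    b=np.array([np.cos(r(a)),np.sin(r(a)),0]); F=tool(-b,r(-50),0,-1)
    if dp:
        from scipy.spatial.transform import Rotation as Ro
        F=Ro.from_rotvec(np.cross(b,[0,0,1])*dp).as_matrix()@F   # dp>0 raises the bare end
    return DISH+[0,0,Z]-b*L+F[:,2]*gd,F
E
python3 - <<'E'
from fin import *
o=env.get_obs();env.move_linear(o["tool_pos"]+[0,0,.09],v=.15)
q0=env.get_obs()["qpos"];best=[]
for a in range(-90,15,5):
    q=env.inverse_kinematics(*goal(a))
    if q is not None: best.append((np.abs(q-q0).max(),a,q))
best.sort(key=lambda t:t[0]);print([(round(float(t[0]),2),t[1]) for t in best])
a=best[0][1];print(a,best[0][2])
env.reach(*goal(a));env.pause(.3);o=env.get_obs();print(o["t"],o["tool_pos"],o["finger_gap"],o["grip_force"],o["wrist_force"])
for n in("scene","top"): cv2.imwrite(f"pics/{n}2.png",imaging.grab_frame(n)[:,:,::-1])
A=cv2.imread("pics/scene2.png")[90:290,60:260];B=cv2.imread("pics/top2.png")[110:310,230:430]
cv2.imwrite("pics/fin.png",cv2.resize(np.hstack([A,B]),None,fx=2,fy=2))
E
```

```text
[(0.78, -55), (0.79, -50), (0.81, -60), (0.85, -45), (0.9, -40), (0.91, -65), (0.95, -35), (0.96, -20), (0.97, -30), (0.98, -25), (1.0, -70), (1.03, -15), (1.08, -75), (1.15, -80), (1.22, -85), (1.25, -10), (1.28, -90), (1.43, -5), (1.59, 0), (1.72, 5)]
-55 [-0.1508 -0.1397  2.0731 -0.6942  0.8142 -0.3749]
10.3667 [ 0.5684 -0.1011  0.2659] 0.01667691286670786 41.73809766769409 [-0.5442 -0.6079 -0.9116]
```

View pics/fin.png

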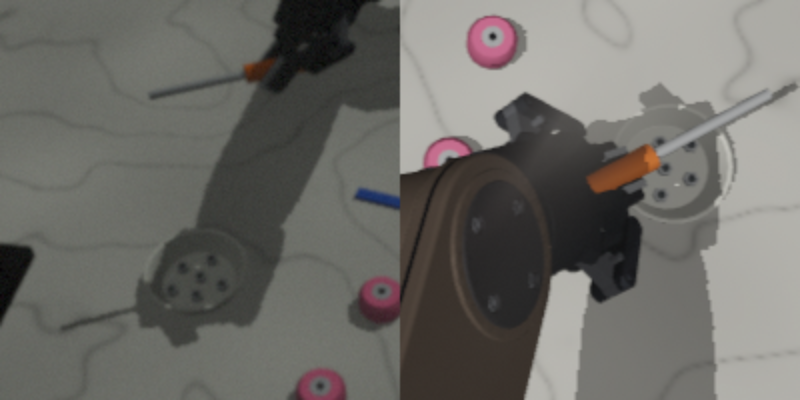

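In both views the axle is held with its bare end out over the dish. The tip is at about scene (135.5,138) and top (415,157), and the sleeve's lower edge at scene (182.5,126) and top (356.5,190). I'll triangulate these.

```bash
python3 - <<'E'
from fin import *
cs,ct=(imaging.get_calibration(n) for n in("scene","top"))
t,g1=meet(cs,(135.5,138),ct,(415,157));s,g2=meet(cs,(182.5,126),ct,(356.5,190))
print(t,g1,s,g2,np.linalg.norm(s-t),"pitch of bare end",np.degrees(np.arcsin((t-s)[2]/np.linalg.norm(t-s))),"az",np.degrees(np.arctan2(*(t-s)[1::-1])))
p,F=goal(-55);o=env.get_obs();print("expected tip",DISH+[0,0,.28],"cmd err",o["tool_pos"]-p,np.abs(np.array(o["orientation"])-F).max())
K=lambda c:np.array([[c["fx"],0,c["cx"]],[0,c["fy"],c["cy"]],[0,0,1.]])
b=np.array([np.cos(np.radians(-55)),np.sin(np.radians(-55)),0])
for c in(cs,ct):
    T=np.array(c["camera_from_world"]);print(cv2.projectPoints(np.array([DISH+[0,0,.28],DISH+[0,0,.28]-b*.09]),cv2.Rodrigues(T[:3,:3])[0],T[:3,3],K(c),np.array(c["dist"]))[0].reshape(-1,2))
E
```

```text
[ 0.6289 -0.1895  0.2786] 0.00420104004001268 [ 0.5745 -0.1168  0.279 ] 4.73994196605837e-05 0.09077362282670509 pitch of bare end -0.29328205500022675 az -53.17758705135328
expected tip [ 0.63 -0.19  0.28] cmd err [0.0002 0.0003 0.0001] 0.0004101613261228154
[[133.6573 137.3902]
 [181.8607 126.8887]]
[[414.2172 156.3531]
 [356.4918 186.9371]]
```

The tip is at (0.629, −0.190, 0.279) over the dish centre. The pitch is −0.3° and the measured bare length is 91 mm against 90 mm given, so I'm handing it in.

```bash
python3 - <<'E'
from h import *
env.pause(.3);o=env.get_obs();print(o["t"],o["grip_force"],np.abs(o["qd"]).max());print(env.hand_in())
E
```

```text
10.7667 41.73789024353027 0.0018318924675460521
the job is handed in; nothing more can be done
None
```

The job is handed in at 10.8 s: the axle is held by its sleeve at about 42 N, level to about 0.3° and still, 28 cm up with its bare end over the dish centre, and I saw nothing else moved.

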